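Unlock the band saw's rotary length stop and hold it at the third click

TASK

Draw the yellow-headed locking pin straight up out of the rotary length stop and park it upright in the notch of the green block, hanging by its collar, and let go of it. Then grip the red knob and turn it clockwise, counting the clicks, to the third stop (orange tick, 60 degrees from home) without running on to the fourth, and finish while still holding it there, because its spring pulls it home as soon as it is let go. Leave the other things on the bench where they lie.

Things in the scene. Friction and masses are not known exactly. Their poses are not given: they have to be found in the camera images.
- indexer: Rotary length stop, fixed. Black base 196 mm across, 15 mm high, blue hub; on top an aluminium turret, 62 to 72 mm high, turning about the vertical axis through this origin (underside centre). Its -x points roughly to the robot: the locked lug is there. On +x: six brass stop screws on the turret (to 100 mm from the axis, 74 mm high) and a guide with a profile, x = 88 to 185 mm, 54 mm high.
- bore (a point): Where the pin stands when locked: on the base, 65 mm from the axis along its -x, 72 mm above the bench, the top of the turret's lug (34 x 34 x 10 mm) at home. Lug and the blue block under it have 12 mm bores, one above the other. Axes as indexer.
- third_tick (a point): The orange tick on the base, 88 mm from the axis, 16 mm high, 60 degrees clockwise from the lug's home. White ticks mark home, first, second, fourth and fifth stop, 20 degrees apart; the lug's middle points at the tick of its stop.
- dial (a joint): Turret and knob angle, rad: 0 home (dead stop), grows CLOCKWISE seen from above. Clicks every 0.349: third stop 1.047, fourth 1.396; dead stop 1.80. A return spring (0.12 N m at home, 0.18 at the third stop) plus detents of +-0.08 N m: turning takes 0.04 to 0.27 N m, the detents alone never hold it, let go it runs home. Locked while the pin is in.
- knob_grip (a point): Red bar knob on the turret, turning with it: 52 mm along this point's x, 18 mm thick along y, 34 mm tall (84 to 118 mm above the bench). The point is on the turret's axis at the height to grip, 103 mm. Its -x end (white mark) points over the lug; its yaw is indexer's minus the joint value. Pin out, nothing else of the turret is above 74 mm save a 16 mm post under the knob.
- lock_pin: Loose locking pin, upright in the lug; origin at the foot of its shank, z up. Steel shank 10 mm diameter, 40 mm long, chamfered foot; dark collar 26 mm diameter, 40 to 45 mm above the foot; yellow round grip 20 mm diameter, 45 to 85 mm. About 0.12 kg. Locked, the collar rests on the lug, foot 32 mm above the bench; it draws straight up, free after 40 mm.
- pin_rest: Green parking block, fixed: origin at underside centre, 56 x 56 mm, 50 mm high, on a dark foot plate 80 x 76 x 6 mm. A notch 15 mm wide runs in y's middle from its -x face (roughly toward the robot) to x = +10 mm, open at the top and the -x side, down to the foot plate. The parked pin hangs in it by its collar on the block's top, foot 10 mm above the bench.
- notch (a point): Point on the notch's middle line, at the block's top (50 mm above the bench), above the block's origin: the parked pin's axis belongs here, 10 mm from the closed end and 28 mm from the open side. Axes as pin_rest.
- offcut: Bystander, loose: short offcut of square aluminium tube lying flat, 60 x 25 x 25 mm. Origin at its underside near the middle. Leave alone.
- screwdriver: Bystander, loose: orange-handled screwdriver lying flat, about 190 mm long. Origin at its underside near the middle. Leave alone.
- wrench: Bystander, loose: steel spanner lying flat, about 180 mm long. Origin at its underside near the middle. Leave alone.
- oil: Bystander, loose: white oil bottle with blue label and red cap, 56 mm across, 150 mm tall. Origin at its underside near the middle. Leave alone.
- tape: Bystander, loose: yellow ring-shaped roll lying flat, 100 mm across, 25 mm high. Origin at its underside near the middle. Leave alone.
- square: Bystander, loose: try square, wooden stock 90 x 20 x 18 mm and steel blade, lying flat. Origin at its underside near the middle. Leave alone.
Things that resemble listed ones, but are neither listed nor needed, are in the scene too. There is more than one size of the lock_pin; the job needs the smaller. Several things look just like the pin_rest: the one meant starts farthest to the robot's left.

How it is judged:
By the outcome, as a careful person would: the job done as asked, in the order asked, and still so for the second after the job is handed in, while the arm keeps its last pose, push and grip.
It also fails if it takes over 54 s, if anything falls off the work surface, if the arm or the gripper's body presses on something with over 40 N, if the wrist force passes 120 N, or if a joint passes its speed limit or range.

ROBOT

A 6-joint arm with a two-finger parallel gripper is mounted at the origin on the work surface. World frame = base frame: x ahead of the robot, y to its left, z up, the work surface at z = 0. Lengths are in mm, angles in rad, forces in N, time in s.
With the tool pointing down it reaches from about 350 to 875 mm from the base axis. Payload 4.2 kg.
Tool frame: the origin (TCP) lies at the very end of the fingers, on their centre line; the grasp point (between the pads) lies 19 mm behind it; z points along the fingers, y is the line along which they close (so a half turn about z gives the same grasp; the last joint's range is limited). The gripper opens to 85 mm and grips with 20 to 120 N. Pads are 22 mm wide; open, the fingers measure 114 mm over their backs; the gripper's body (76 mm by 85 mm) begins 54 mm behind the grasp point. The pads swing forward as they close: fully open they stand 13 mm farther back than shut.
Start: joints at [-1.069, 0.385, 0.008, 0, -1.194, -0.259], TCP at [150.281, -606.642, 231.312] pointing down, gripper open.
Joint ranges: [-3.14, 3.14], [-1.21, 2.06], [-1.07, 1.41], [-3.16, 2.05], [-2.99, -0.16], [-3.1, 3.1]. Speed limits (rad/s): [2.79, 2.79, 3.14, 3.14, 3.14, 3.14].

INTERFACE

Orientations are given as a unit quaternion [x, y, z, w].
In Python, from bench import arm gives the robot as it stands. The module is installed in compiled form; this text tells all that it offers.
- The arm moves only by the tool drive_tool, never from a script. Its argument "targets" is a list of rows, each a list of 5 numbers: the closure, from -1 (fully open) to 1 (shut), then the shift along the tool's x, y, z in mm, then the turn about the tool's z in degrees. In form: [[grip, tx, ty, tz, roll], ...]. A call has 1 to 12 rows; each row is the pose to reach, as a shift and turn from the pose commanded when the call began, along the tool's axes at that moment; what a row does not reach only later rows make up. A row lasts 1/10 s, in which the tool goes at most 50 mm and 8.59 degrees, less where a joint would pass 70% of its speed; a pose out of reach is approached as far as the arm can. A call with a gripper value outside its range is refused whole. The fingers move at their own pace and stop on an object; the grip force is fixed at half the most. Time passes only in rows, so rows that repeat a pose let the fingers close. It gives the time, the measured TCP pose, the force, the opening and the grip force at its end, in the units of the state.
- arm.read_state(): the state, without advancing time (a new reading comes with each control period).
- arm.get_image(name): name is "scene" or "top" or "wrist"; returns the picture (480x640x3 uint8, blue, green, red); there is no depth.
- arm.camera_params(name): a dict with "fov_y" (degrees; the focal length in pixels is half the picture's height over the tangent of half this angle, whatever the lens; pixels are square), "cx", "cy" (the principal point, pixels), "D" ([k1, k2, p1, p2, k3] as OpenCV has them; the pictures are not rectified), "rvec" (rotation vector, rad) and "tvec" (3), from world to camera coordinates, as OpenCV has them; the wrist camera has in their place "tool_from_camera" (4x4, takes a point from camera to tool coordinates, whose origin is the TCP and whose axes are the flange's). Camera axes: x right, y down, z forward; pixel columns grow to the right and rows downward; lengths in mm; the calibration is good to about 2 mm. A picture is of the moment at which its call begins: read the wrist's pose just before it. camera_params takes no time and is no camera call.
- arm.job_done(): hands the job in; it is judged then, once.
The state is a dict: "clock": time; "joints": joint angles; "joint_vel": joint speeds; "joint_efforts": joint torques, N m; "position": TCP position; "ee_rot": TCP orientation; "contact_force": force on the tool from outside, world axes, zero at the start; "wrist_torque": the same for the moment, N m; "gripper_width": finger opening in mm; "grasp_force": force on a finger pad.
Only numpy, scipy, OpenCV 4.12 (cv2) and the standard library are available. Lean on these libraries where they do the work, as an engineer would, in place of code of your own. Each camera call takes 0.05 s, during which the arm holds its last target. There are 200 camera calls.

## Working session

There is one attempt and no reset: what is moved stays moved. The work goes in short steps, Python scripts to look and compute and a tool call to move; the robot and the scene stay as the last step left them, time stands still between calls to the robot, and variables do not carry over. Pictures are saved under pics/ and viewed, at most 10 in all, crops included, and the job is handed in when it is done.

Besides the shell and the picture viewer there is one more tool, called after ">>>" as name(argument=value, ...) on one line, values as JSON. drive_tool: Moves the arm, as the interface text tells. Its arguments: {"type":"object","properties":{"targets":{"type":"array","items":{"type":"array","items":{"type":"number"}}}},"required":["targets"]}

```bash
mkdir -p pics; cat > h.py <<'E'
import numpy as np, cv2
from scipy.spatial.transform import Rotation as R
from bench import arm
def cam(name, st=None):
    p=arm.camera_params(name)
    f=240/np.tan(np.radians(p["fov_y"])/2)
    K=np.array([[f,0,p["cx"]],[0,f,p["cy"]],[0,0,1]]); D=np.array(p["D"],float)
    if "rvec" in p:
        Rm=R.from_rotvec(np.ravel(p["rvec"])).as_matrix(); t=np.ravel(p["tvec"])
    else:
        T=np.eye(4);T[:3,:3]=R.from_quat(st["ee_rot"]).as_matrix();T[:3,3]=st["position"]
        M=np.linalg.inv(T@np.array(p["tool_from_camera"])); Rm=M[:3,:3];t=M[:3,3]
    return K,D,Rm,t
def plane(c,uv,z):
    K,D,Rm,t=c
    n=cv2.undistortPoints(np.array(uv,float).reshape(-1,1,2),K,D).reshape(-1,2)
    d=np.c_[n,np.ones(len(n))]@Rm; o=-Rm.T@t
    return o+d*((z-o[2])/d[:,2])[:,None]
def proj(c,P):
    K,D,Rm,t=c
    return cv2.projectPoints(np.array(P,float).reshape(-1,1,3),cv2.Rodrigues(Rm)[0],t,K,D)[0].reshape(-1,2)
E
python3 - <<'E'
from h import *
for n in("top","scene"):
    cv2.imwrite(f"pics/{n}0.png",arm.get_image(n)); c=cam(n); print(n,-c[2].T@c[3],c[0][0,0])
s=arm.read_state(); print(s); print(arm.camera_params("wrist"))
E
```

```text
top [ 242.82227914   35.07198396 1550.63114514] 596.4993046939085
scene [1091.33343181 -716.88133149  941.98420112] 591.3919223635231
{'clock': 0.1, 'joints': array([-1.06942699e+00,  3.85492855e-01,  6.77567322e-03, -4.14360005e-04,
       -1.19406114e+00, -2.58598519e-01]), 'joint_vel': array([ 0.00040918, -0.00374015,  0.00205096,  0.00196982, -0.00036362,
       -0.00081779]), 'joint_efforts': array([-1.00671579e-03, -3.93319666e+01,  1.88927186e+01,  4.19792354e+00,
       -2.63017508e-03,  8.87788275e-06]), 'position': array([ 150.1261712 , -606.1557898 ,  230.33126276]), 'ee_rot': array([-1.21011626e-01,  9.92650577e-01,  9.91736638e-04, -1.88727452e-04]), 'contact_force': array([0.53958044, 0.56352484, 0.09007085]), 'wrist_torque': array([ 0.04545919,  0.01699048, -0.0083305 ]), 'grasp_force': 0.0, 'gripper_width': 85.73202872685442}
{'fov_y': 67.38672934828786, 'cx': 322.18596107937697, 'cy': 238.68581356827025, 'D': array([-0.02474782,  0.        ,  0.        ,  0.        ,  0.        ]), 'tool_from_camera': array([[-9.03699185e-04, -9.58179514e-01, -2.86166389e-01,
         7.19215174e+01],
       [ 9.99999312e-01, -1.08009749e-03,  4.58574913e-04,
         3.03462321e-01],
       [-7.48484687e-04, -2.86165778e-01,  9.58179830e-01,
        -1.41824017e+02],
       [ 0.00000000e+00,  0.00000000e+00,  0.00000000e+00,
         1.00000000e+00]])}
```

View pics/top0.png

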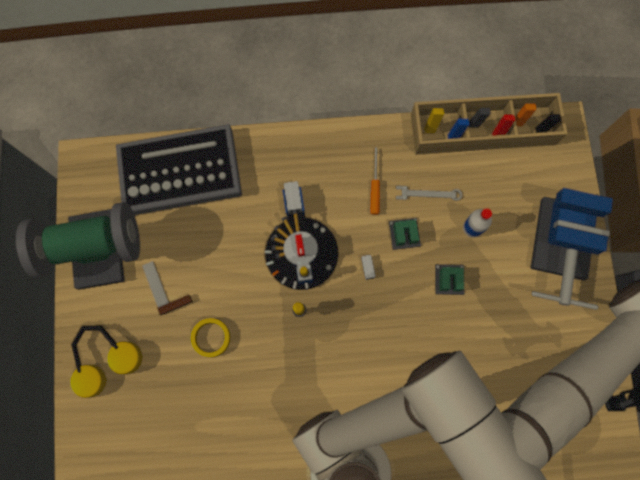

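View pics/scene0.png

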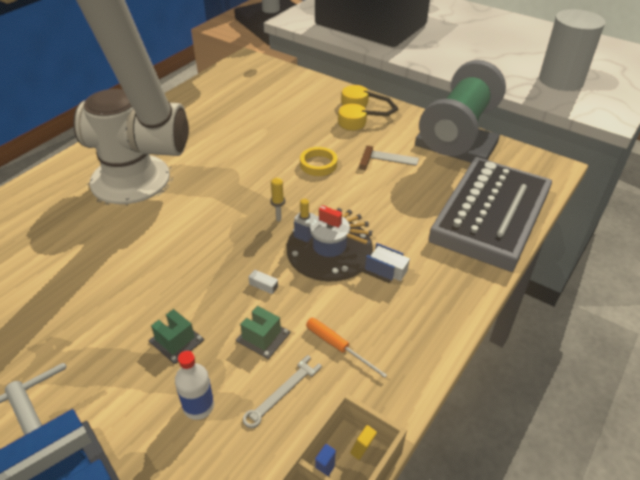

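Top view: candidates for the pin are the standing one at (298,309) (bigger, loose on the bench) and the one in the indexer's lug at (304,271), which is the smaller. The scene view agrees: (277,190) and (305,205). Green blocks are at (405,233) and (450,279), and the one at (405,233) is farther left. The red knob is at (300,245).

```bash
python3 - <<'E'
from h import *
c=cam("top"); im=cv2.imread("pics/top0.png"); hsv=cv2.cvtColor(im,cv2.COLOR_BGR2HSV)
def comps(lo,hi,x0,y0,x1,y1,mn=8):
    m=cv2.inRange(hsv,lo,hi); k=np.zeros_like(m);k[y0:y1,x0:x1]=m[y0:y1,x0:x1]
    n,l,s,ce=cv2.connectedComponentsWithStats(k)
    return [(ce[i],s[i],l==i) for i in range(1,n) if s[i,4]>=mn]
for nm,lo,hi,z,box in [("yellow",(20,130,80),(32,255,255),117,(270,250,340,330)),("red",(0,150,100),(8,255,255),118,(270,220,330,270)),("green",(50,60,20),(90,255,255),50,(380,200,480,310))]:
    for ce,s,m in comps(lo,hi,*box):
        print(nm,ce.round(1),s,plane(c,[ce],z).round(1), cv2.minAreaRect(np.argwhere(m)[:,::-1].astype(np.float32)))
print(plane(c,[(302,253)],15))
E
```

```text
yellow [303.1 270.5] [300 267   8   9  52] [[497.6  76.4 117. ]] ((302.7500305175781, 270.2500305175781), (7.071067810058594, 7.77817440032959), 45.0)
yellow [299.6 293.5] [297 291   7   6  11] [[442.   88.7 117. ]] ((299.5799865722656, 293.05999755859375), (6.600000381469727, 3.0), 36.869895935058594)
yellow [325.1 290.8] [323 290   5   3   8] [[443.8  26.7 117. ]] ((324.91180419921875, 290.6470642089844), (1.697749376296997, 4.365641117095947), 75.96376037597656)
yellow [297.3 306.8] [290 298  14  17 139] [[410.1  96.6 117. ]] ((297.5, 306.5), (12.727920532226562, 12.727920532226562), 45.0)
red [299.3 243.9] [296 235   8  20 113] [[564.4  81.1 118. ]] ((299.4100036621094, 244.36997985839844), (19.516149520874023, 6.363961219787598), 81.8698959350586)
green [405.6 231.5] [393 220  26  26 495] [[ 591.  -193.4   50. ]] ((405.6486511230469, 231.89190673828125), (23.344655990600586, 23.344655990600586), 80.53767395019531)
green [451.3 278.3] [439 267  25  24 512] [[ 459.6 -297.1   50. ]] ((451.0, 278.5), (23.0, 24.0), 90.0)
[[562.5042731   79.01564609  15.        ]]
```

>>> drive_tool(targets=[[-1, -500, 578, -20, 10], [-1, -500, 578, -20, 10], [-1, -500, 578, -20, 10], [-1, -500, 578, -20, 10], [-1, -500, 578, -20, 10], [-1, -500, 578, -20, 10], [-1, -500, 578, -20, 10], [-1, -500, 578, -20, 10], [-1, -500, 578, -20, 10], [-1, -500, 578, -20, 10], [-1, -500, 578, -20, 10], [-1, -500, 578, -20, 10]])

```text
clock: 1.3
position: [422.0, -70.4, 247.1]
ee_rot: [-0.034, 0.999, 0.0, 0.0]
contact_force: [1.2, 0.2, -0.4]
gripper_width: 84.9
grasp_force: 0.0
```

>>> drive_tool(targets=[[-1, -84, 142, 0, 0], [-1, -84, 142, 0, 0], [-1, -84, 142, 0, 0], [-1, -84, 142, 0, 0], [-1, -84, 142, 0, 0], [-1, -84, 142, 0, 0], [-1, -84, 142, 0, 0]])

```text
clock: 2.0
position: [495.3, 73.7, 247.0]
ee_rot: [-0.033, 0.999, -0.0, -0.0]
contact_force: [-0.9, 0.3, 0.5]
gripper_width: 85.4
grasp_force: 0.0
```

```bash
python3 - <<'E'
from h import *
s=arm.read_state(); im=arm.get_image("wrist"); cv2.imwrite("pics/w1.png",im); np.save("w1.npy",s,allow_pickle=True)
print(s["position"],s["ee_rot"],s["joints"])
E
```

```text
[495.25571492  73.68098044 246.98624314] [-3.34229350e-02  9.99441258e-01 -6.76501933e-05 -2.72545092e-04] [ 4.72453165e-01  1.60464524e-01 -2.63552739e-01 -1.19807094e-04
 -1.14732997e+00 -1.97634191e+00]
```

View pics/w1.png

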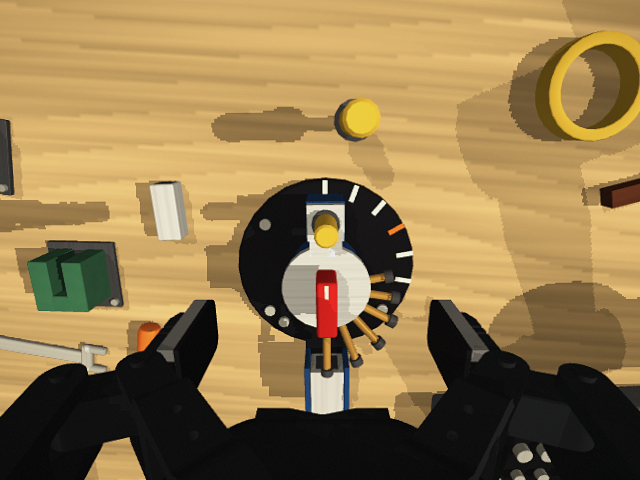

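The wrist view shows the pin in the lug at (325,235), and the bigger pin standing loose at (358,118). The red knob is at (327,300), the orange tick at (396,229) and the green block at (65,275).

```bash
python3 - <<'E'
from h import *
s=np.load("w1.npy",allow_pickle=True).item(); c=cam("wrist",s); im=cv2.imread("pics/w1.png"); hsv=cv2.cvtColor(im,cv2.COLOR_BGR2HSV)
def big(lo,hi,x0,y0,x1,y1):
    m=cv2.inRange(hsv,lo,hi);k=np.zeros_like(m);k[y0:y1,x0:x1]=m[y0:y1,x0:x1]
    n,l,st,ce=cv2.connectedComponentsWithStats(k);i=1+st[1:,4].argmax();print(ce[i],st[i]);return l==i
# pin top disk: bright yellow
m=big((22,150,200),(32,255,255),300,200,350,260)
cn=cv2.findContours(m.astype(np.uint8),0,1)[0][0]; (u,v),r=cv2.minEnclosingCircle(cn)
P=plane(c,[(u,v),(u+r,v),(u-r,v)],117);print("pin top",u,v,r,P[0].round(1),"dia",np.linalg.norm(P[1]-P[2]))
# orange tick and white ticks at z=16
m=big((10,150,180),(18,255,255),380,215,412,245); Q=plane(c,[np.argwhere(m).mean(0)[::-1]],16)[0];print("tick",Q.round(1))
w=cv2.inRange(hsv,(0,0,200),(180,40,255));k=np.zeros_like(w);k[175:300,318:415]=w[175:300,318:415]
n,l,st,ce=cv2.connectedComponentsWithStats(k)
T=[]
for i in range(1,n):
    if 20<st[i,4]<400: p=plane(c,[ce[i]],16)[0];print(ce[i].round(1),st[i,4],p.round(1))
# base disk black ellipse
b=cv2.inRange(hsv,(0,0,0),(180,255,45));k=np.zeros_like(b);k[170:350,235:418]=b[170:350,235:418]
cn=max(cv2.findContours(k,0,2)[0],key=cv2.contourArea);h=cv2.convexHull(cn).reshape(-1,2)
W=plane(c,h,15)[:,:2];A=np.c_[2*W,np.ones(len(W))];x=np.linalg.lstsq(A,(W**2).sum(1),rcond=None)[0];print("base c",x[:2],"r",np.sqrt(x[2]+x[0]**2+x[1]**2))
r=big((0,150,100),(8,255,255),300,255,350,350); print("red rect",cv2.minAreaRect(np.argwhere(r)[:,::-1].astype(np.float32)))
E
```

```text
[326.77237852 236.01790281] [316 225  22  23 391]
pin top 326.81707763671875 235.8780517578125 11.33425235748291 [501.7  78.3 117. ] dia 17.823171440354027
[396.         228.46666667] [388 223  17  12  75]
tick [517.7 155.2  16. ]
[324.5 186.6] 55 [477.9  75.6  16. ]
[353.6 193.1] 74 [482.7 106.4  16. ]
[378.4 207.4] 73 [496.1 133.8  16. ]
[404.3 253.8] 59 [545.6 167.9  16. ]
[403.2 279.7] 59 [576.2 170.6  16. ]
[326.1 291.5] 34 [596.2  85.5  16. ]
base c [568.53536533  82.51311023] r 98.02606789162748
[326.34749035 304.49111969] [ 316  270   22   68 1295]
red rect ((326.2281494140625, 303.4950256347656), (67.33191680908203, 20.516891479492188), 88.75463104248047)
```

>>> drive_tool(targets=[[-1, -6, 4, 50, 0], [-1, -6, 4, 97, 0], [-1, -6, 4, 97, 0], [-1, -6, 4, 97, 0]])

```text
clock: 2.45
position: [502.1, 78.5, 150.9]
ee_rot: [-0.034, 0.999, -0.001, 0.0]
contact_force: [0.5, 0.5, 1.5]
gripper_width: 85.3
grasp_force: 0.0
```

```bash
python3 - <<'E'
from h import *
s=arm.read_state(); im=arm.get_image("wrist"); cv2.imwrite("pics/w2.png",im); np.save("w2.npy",s,allow_pickle=True)
print(s["position"],s["ee_rot"],s["gripper_width"])
c=cam("wrist",s);print(proj(c,[[500.5,77.5,117],s["position"]]))
hsv=cv2.cvtColor(im,cv2.COLOR_BGR2HSV)
m=cv2.inRange(hsv,(22,150,200),(32,255,255))
n,l,st,ce=cv2.connectedComponentsWithStats(m)
for i in range(1,n):
    if st[i,4]>200:
        cn=cv2.findContours((l==i).astype(np.uint8),0,1)[0][0]; (u,v),r=cv2.minEnclosingCircle(cn)
        P=plane(c,[(u,v),(u+r,v),(u-r,v)],117);print(u,v,r,st[i],P[0].round(1),np.linalg.norm(P[1]-P[2]))
E
```

```text
[502.06798796  78.45077652 150.91287582] [-3.39363327e-02  9.99423832e-01 -5.70492065e-04  5.86280696e-05] 85.34790501705258
[[319.67018309 271.4314381 ]
 [321.07328674 303.99546314]]
639.0 72.5 41.500099182128906 [627  31  13  84 740] [393.6 217.1 117. ] 39.49236790754631
374.2159118652344 92.44318389892578 31.607311248779297 [ 350   61   55   64 2562] [411.5  96.6 117. ] 28.872656732491524
320.95269775390625 272.979736328125 17.052568435668945 [312 257  26  34 579] [501.3  78.2 117. ] 17.890362371926056
```

View pics/w2.png

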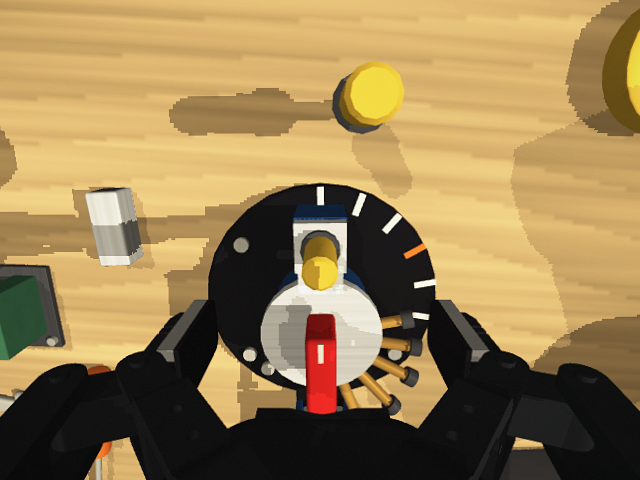

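This confirms it: the smaller pin in the lug is at (320,272), and the bigger loose one is at (374,92). The pin is centred between the fingers, so I'll descend and grip.

>>> drive_tool(targets=[[-1, 0.5, 0, 35, 0], [-1, 0.5, 0, 60, 0], [-1, 0.5, 0, 68, 0], [-1, 0.5, 0, 68, 0], [1, 0.5, 0, 68, 0], [1, 0.5, 0, 68, 0], [1, 0.5, 0, 68, 0], [1, 0.5, 0, 68, 0], [1, 0.5, 0, 68, 0], [1, 0.5, 0, 68, 0], [1, 0.5, 0, 68, 0], [1, 0.5, 0, 68, 0]])

```text
clock: 3.7
position: [501.5, 78.7, 82.7]
ee_rot: [-0.034, 0.999, -0.0, 0.0]
contact_force: [-0.6, -6.2, 5.6]
gripper_width: 18.4
grasp_force: 58.7
```

>>> drive_tool(targets=[[1, 0, -0.5, 0, 0], [1, 0, -0.5, -8, 0], [1, 0, -0.5, -16, 0], [1, 0, -0.5, -24, 0]])

```text
clock: 4.1
position: [501.1, 78.8, 106.3]
ee_rot: [-0.034, 0.999, -0.0, -0.0]
contact_force: [1.4, -3.0, -2.8]
gripper_width: 18.3
grasp_force: 58.7
```

>>> drive_tool(targets=[[1, 0, 0, -20, 0], [1, 0, 0, -54, 0], [1, 0, 0, -54, 0], [1, -20, -46, -54, 0], [1, -39, -89, -54, 0], [1, -59, -134, -54, 0], [1, -78, -178, -54, 0], [1, -78, -178, -54, 0], [1, -78, -178, -54, 0]])

```text
clock: 5.0
position: [590.9, -94.1, 159.2]
ee_rot: [-0.033, 0.999, 0.001, -0.001]
contact_force: [-0.5, 0.6, -1.1]
gripper_width: 18.4
grasp_force: 59.1
```

```bash
python3 - <<'E'
from h import *
s=arm.read_state(); im=arm.get_image("wrist"); cv2.imwrite("pics/w3.png",im); np.save("w3.npy",s,allow_pickle=True)
print(s["position"],s["ee_rot"],s["gripper_width"])
E
```

```text
[590.90998818 -94.10241333 159.22154523] [-3.28099118e-02  9.99461256e-01  5.06023634e-04 -6.72234171e-04] 18.43317907600315
```

View pics/w3.png

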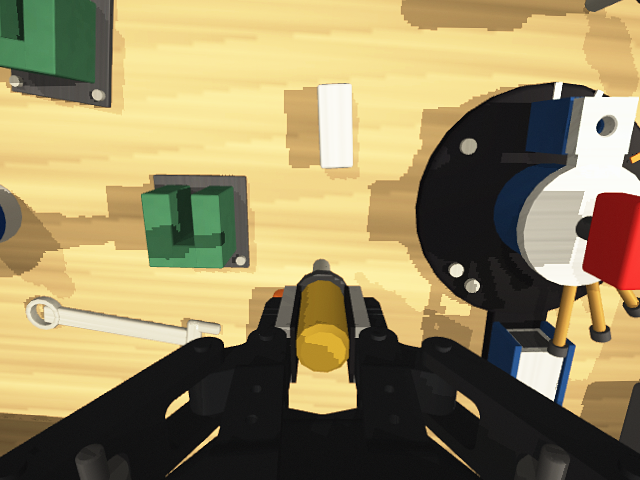

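The pin is held upright, with its shank foot at (320,265). The target green block is at (190,228), with its notch open toward the top. I'll crop it for the corners.

```bash
python3 - <<'E'
from h import *
im=cv2.imread("pics/w3.png"); cr=im[165:280,130:260]
cr=cv2.resize(cr,None,fx=5,fy=5,interpolation=cv2.INTER_CUBIC)
for k in range(0,130,10): cv2.putText(cr,str(130+k),(k*5,10),0,.35,(0,0,255));cv2.line(cr,(k*5,12),(k*5,18),(0,0,255))
for k in range(0,115,10): cv2.putText(cr,str(165+k),(0,k*5+4),0,.35,(0,0,255));cv2.line(cr,(25,k*5),(32,k*5),(0,0,255))
cv2.imwrite("pics/w3c.png",cr)
s=np.load("w3.npy",allow_pickle=True).item();c=cam("wrist",s)
th=np.radians(4);Rz=np.array([[np.cos(th),-np.sin(th)],[np.sin(th),np.cos(th)]])
L=np.array([[-28,28],[-28,-28],[28,-28],[28,28],[-28,7.5],[-28,-7.5],[10,-7.5],[10,7.5],[0,0]])
for p,q in zip(L,proj(c,np.c_[L@Rz.T+[589,-193],np.full(9,50)])): print(p,q.round(1))
E
```

```text
[-28.  28.] [219.9 184.9]
[-28. -28.] [140.5 185.5]
[ 28. -28.] [151.5 260.7]
[28. 28.] [226.4 260.4]
[-28.    7.5] [190.7 185.1]
[-28.   -7.5] [169.5 185.3]
[10.  -7.5] [175.9 237.4]
[10.   7.5] [196.3 237.2]
[0. 0.] [184.6 224. ]
```

View pics/w3c.png

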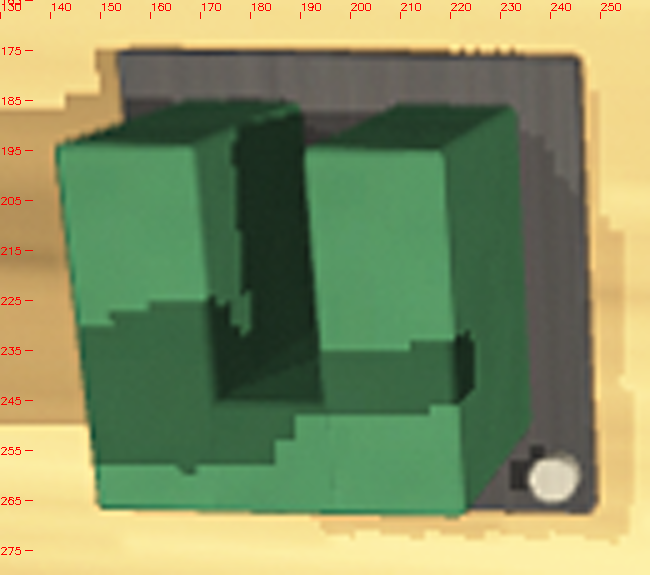

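```bash
python3 - <<'E'
from h import *
s=np.load("w3.npy",allow_pickle=True).item();c=cam("wrist",s)
L=np.array([[-28,-28],[-28,-7.5],[-28,7.5],[-28,28],[28,-28],[28,28],[10,-7.5],[10,7.5]],float)
U=[[141.4,194.2],[168,194.4],[191.2,194.6],[218.6,195],[149.8,266.4],[222.8,267.6],[173.2,245.2],[194.8,245.6]]
W=plane(c,U,50)[:,:2]
a=L-L.mean(0);b=W-W.mean(0);th=np.arctan2((a[:,0]*b[:,1]-a[:,1]*b[:,0]).sum(),(a*b).sum())
Rz=np.array([[np.cos(th),-np.sin(th)],[np.sin(th),np.cos(th)]]);t=W.mean(0)-Rz@L.mean(0)
print("yaw deg",np.degrees(th),"notch",t,"res",(W-L@Rz.T-t).round(1).tolist(),"scale",np.linalg.norm(b)/np.linalg.norm(a))
# pin grip top ellipse in hand: yellow bright disk; axis height unknown -> TCP
T=R.from_quat(s["ee_rot"]);d=T.inv().apply(np.r_[t,0]-np.r_[s["position"][:2],0]);print("shift tool",d)
E
```

```text
yaw deg 2.5328294642379334 notch [ 595.23769353 -194.38558681] res [[0.7, 0.9], [0.5, -0.7], [0.3, 0.7], [0.3, -0.4], [-0.9, 0.5], [-1.1, -0.7], [0.1, -0.6], [0.0, 0.3]] scale 0.980936341982766
shift tool [   2.25870316 -100.35104172   -0.10297198]
```

>>> drive_tool(targets=[[1, 2, -45, 0, 0], [1, 2, -85, 0, 0], [1, 2, -101, 0, 1], [1, 2, -101, 20, 1], [1, 2, -101, 42, 1], [1, 2, -101, 42, 1], [1, 2, -101, 42, 1]])

```text
clock: 5.75
position: [596.2, -193.3, 118.4]
ee_rot: [-0.026, 1.0, -0.0, -0.0]
contact_force: [-0.4, -1.0, -0.4]
gripper_width: 18.3
grasp_force: 59.2
```

```bash
python3 - <<'E'
from h import *
s=arm.read_state(); im=arm.get_image("wrist"); cv2.imwrite("pics/w4.png",im); np.save("w4.npy",s,allow_pickle=True)
print(s["position"],s["ee_rot"],s["gripper_width"])
cr=cv2.resize(im[130:330,200:440],None,fx=3,fy=3,interpolation=cv2.INTER_CUBIC)
cv2.imwrite("pics/w4c.png",cr)
c=cam("wrist",s);p=s["position"];print((proj(c,[[p[0],p[1],p[2]-50.7],[595.2,-194.4,50]])-[200,130])*3)
E
```

```text
[ 596.1930206  -193.25526937  118.35310978] [-2.62900492e-02  9.99654328e-01 -1.03132740e-04 -2.17605934e-04] 18.29988605068123
[[363.76447421 399.46793592]
 [358.59803566 364.51022306]]
```

View pics/w4c.png

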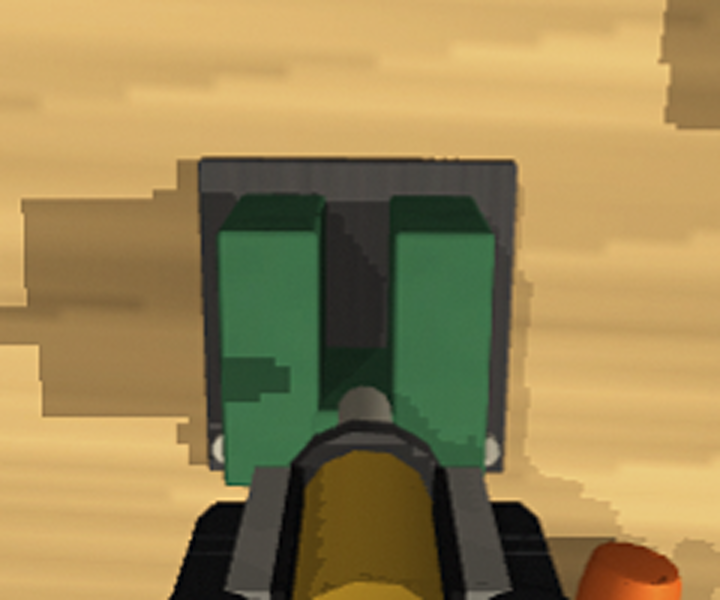

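```bash
python3 - <<'E'
from h import *
s=np.load("w4.npy",allow_pickle=True).item();c=cam("wrist",s);p=s["position"]
f=lambda u,v,z:plane(c,[(200+u/3,130+v/3)],z)[0].round(1)
for n,u,v in [("nl",219,231),("nr",495,234),("fl",227,485),("notch nl",321,232),("notch nr",393,233),("close l",319,408)]: print(n,f(u,v,50))
print("foot", f(365,399,67.7), "foot upper edge(x-5)",f(365,386,67.7),p)
E
```

```text
nl [ 568.8 -223.4   50. ]
nr [ 566.6 -168.8   50. ]
fl [ 623.6 -221.    50. ]
notch nl [ 567.9 -203.2   50. ]
notch nr [ 567.4 -189.    50. ]
close l [ 605.1 -202.1   50. ]
foot [ 596.1 -193.    67.7] foot upper edge(x-5) [ 593.5 -193.2   67.7] [ 596.1930206  -193.25526937  118.35310978]
```

>>> drive_tool(targets=[[1, 0.5, -1.7, 0, 0], [1, 0.5, -1.7, 0, 0], [1, 0.5, -1.7, 10, 0], [1, 0.5, -1.7, 18, 0], [1, 0.5, -1.7, 26, 0]])

```text
clock: 6.3
position: [595.3, -196.1, 90.9]
ee_rot: [-0.025, 1.0, 0.0, -0.0]
contact_force: [0.1, -0.4, -0.5]
gripper_width: 18.5
grasp_force: 59.2
```

>>> drive_tool(targets=[[1, 0, 0.8, 8, 0], [1, 0, 0.8, 16, 0], [1, 0, 0.8, 23, 0], [1, 0, 0.8, 27, 0], [1, 0, 0.8, 29, 0], [1, 0, 0.8, 29, 0], [1, 0, 0.8, 29, 0]])

```text
clock: 7.0
position: [595.9, -195.3, 63.3]
ee_rot: [-0.025, 1.0, -0.0, 0.0]
contact_force: [-0.5, -1.2, -0.4]
gripper_width: 18.3
grasp_force: 59.2
```

>>> drive_tool(targets=[[1, 0, 0, 1, 0], [1, 0, 0, 2, 0], [1, 0, 0, 2, 0], [1, 0, 0, 2, 0]])

```text
clock: 7.4
position: [595.7, -195.3, 61.1]
ee_rot: [-0.025, 1.0, -0.0, 0.0]
contact_force: [0.2, 0.2, -0.5]
gripper_width: 18.5
grasp_force: 59.2
```

>>> drive_tool(targets=[[1, 0, 0, 0.5, 0], [1, 0, 0, 1, 0], [1, 0, 0, 1, 0]])

```text
clock: 7.7
position: [595.8, -195.3, 60.7]
ee_rot: [-0.026, 1.0, -0.0, 0.0]
contact_force: [-1.2, 0.4, 4.6]
gripper_width: 18.4
grasp_force: 59.8
```

The collar is seated: the upward force rose to 4.6 N at the expected height. Releasing now.

>>> drive_tool(targets=[[0.4, 0, 0, 0, 0], [0, 0, 0, 0, 0], [-1, 0, 0, 0, 0], [-1, 0, 0, 0, 0], [-1, 0, 0, 0, 0], [-1, 0, 0, -30, 0], [-1, 0, 0, -70, 0], [-1, 0, 0, -110, 0], [-1, 0, 0, -110, 0], [-1, 0, 0, -110, 0]])

```text
clock: 8.7
position: [596.1, -195.2, 171.2]
ee_rot: [-0.025, 1.0, 0.0, 0.001]
contact_force: [-1.2, 0.4, -0.4]
gripper_width: 85.2
grasp_force: 0.0
```

```bash
python3 - <<'E'
from h import *
s=arm.read_state(); im=arm.get_image("wrist"); cv2.imwrite("pics/w5.png",im); np.save("w5.npy",s,allow_pickle=True)
print(s["position"],s["ee_rot"],s["joints"],s["gripper_width"])
E
```

```text
[ 596.06900336 -195.19220911  171.23142266] [-2.52574280e-02  9.99679949e-01  7.93580451e-05  1.43380086e-03] [-5.90393752e-02  4.32573532e-01 -7.35181729e-02 -4.57597582e-04
 -1.06186061e+00 -1.46101428e+00] 85.18614476937503
```

View pics/w5.png

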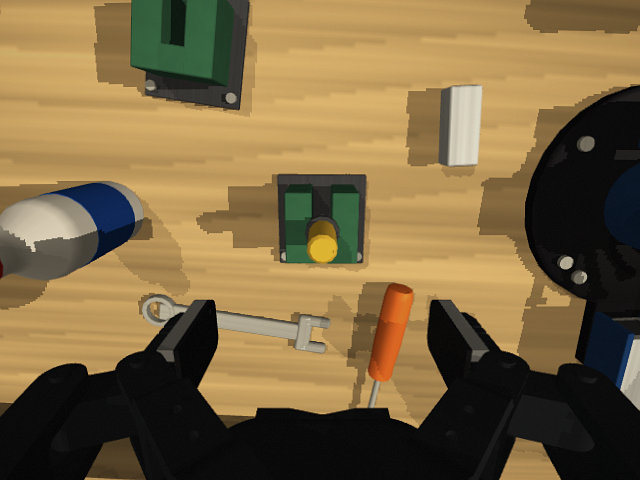

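The pin hangs upright in the notch, with its grip at (322,248) and the collar on the block. The bottle, spanner, screwdriver and offcut are untouched. Next is the knob, approached with a half turn to stay clear of the joint-6 limit.

>>> drive_tool(targets=[[-1, 2, 40, -30, -8], [-1, 15, 279, -30, -90], [-1, 15, 279, -30, -90], [-1, 15, 279, -30, -90], [-1, 15, 279, -30, -90], [-1, 15, 279, -30, -90], [-1, 15, 279, -30, -90], [-1, 15, 279, -30, -90], [-1, 15, 279, -30, -90], [-1, 15, 279, -30, -90], [-1, 15, 279, -30, -90], [-1, 15, 279, -30, -90]])

```text
clock: 9.95
position: [565.6, 82.4, 198.1]
ee_rot: [0.725, -0.689, -0.001, 0.002]
contact_force: [0.7, 0.7, 0.4]
gripper_width: 85.2
grasp_force: 0.0
```

>>> drive_tool(targets=[[-1, 0, 0, 0, -91.5], [-1, 0, 0, 0, -91.5], [-1, 0, 0, 0, -91.5], [-1, 0, 0, 0, -91.5], [-1, 0, 0, 0, -91.5], [-1, 0, 0, 0, -91.5], [-1, 0, 0, 0, -91.5], [-1, 0, 0, 0, -91.5], [-1, 0, 0, 0, -91.5], [-1, 0, 0, 0, -91.5], [-1, 0, 0, 0, -91.5], [-1, 0, 0, 0, -91.5]])

```text
clock: 11.15
position: [566.0, 82.4, 198.9]
ee_rot: [0.999, 0.037, -0.001, 0.0]
contact_force: [0.2, -0.4, 0.3]
gripper_width: 85.5
grasp_force: 0.0
```

```bash
python3 - <<'E'
from h import *
s=arm.read_state(); im=arm.get_image("wrist"); cv2.imwrite("pics/w6.png",im); np.save("w6.npy",s,allow_pickle=True)
Rm=R.from_quat(s["ee_rot"]).as_matrix()
print(s["position"],np.degrees(np.arctan2(Rm[1,0],Rm[0,0])),s["joints"],s["gripper_width"])
c=cam("wrist",s);hsv=cv2.cvtColor(im,cv2.COLOR_BGR2HSV)
m=cv2.inRange(hsv,(0,150,180),(8,255,255))
n,l,st,ce=cv2.connectedComponentsWithStats(m)
for i in range(1,n):
    if st[i,4]>200:
        r=cv2.minAreaRect(np.argwhere(l==i)[:,::-1].astype(np.float32)); B=plane(c,cv2.boxPoints(r),118)
        print(st[i],r,B.round(1).tolist(),B.mean(0).round(1))
print(proj(c,[s["position"]]))
E
```

```text
[565.9897296   82.42828329 198.85856907] 4.295007497832259 [ 4.27655896e-01  3.21483097e-01 -1.72431298e-01 -2.54685906e-04
 -1.07909683e+00  1.21822354e+00] 85.53656308135834
[ 309  208   27   73 1727] ((322.0, 244.0), (26.0, 72.0), 0.0) [[543.5, 90.2, 118.0], [592.4, 93.3, 118.0], [593.6, 77.0, 118.0], [544.8, 72.9, 118.0]] [568.6  83.4 118. ]
[[323.59168666 307.19960564]]
```

View pics/w6.png

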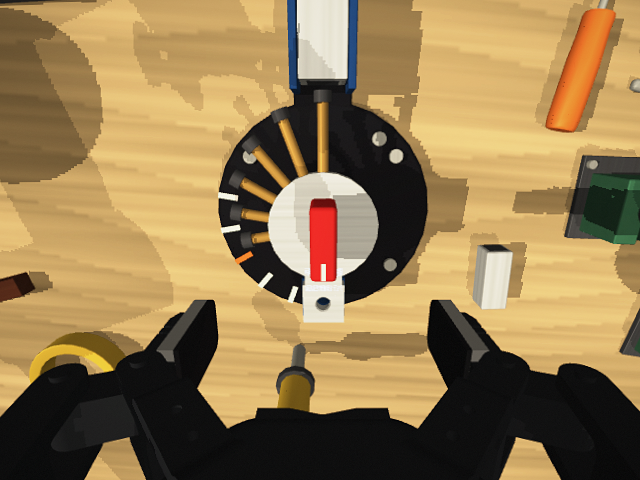

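The knob's red top is centred at (322,244), white mark toward the lug, and parallel to the tool. The loose big pin at (295,375) is clear of the fingers.

>>> drive_tool(targets=[[-1, 1.6, -0.6, 45, 0], [-1, 1.6, -0.6, 85, 0], [-1, 1.6, -0.6, 108, 0], [-1, 1.6, -0.6, 115, 0], [-1, 1.6, -0.6, 115, 0], [1, 1.6, -0.6, 115, 0], [1, 1.6, -0.6, 115, 0], [1, 1.6, -0.6, 115, 0], [1, 1.6, -0.6, 115, 0], [1, 1.6, -0.6, 115, 0], [1, 1.6, -0.6, 115, 0], [1, 1.6, -0.6, 115, 0]])

```text
clock: 12.4
position: [568.4, 82.1, 86.0]
ee_rot: [0.999, 0.039, 0.0, 0.001]
contact_force: [0.8, -3.3, 2.8]
gripper_width: 17.0
grasp_force: 60.4
```

>>> drive_tool(targets=[[1, 0, 0, 0, 4], [1, 0, 0, 0, 8], [1, 0, 0, 0, 12], [1, 0, 0, 0, 16], [1, 0, 0, 0, 20], [1, 0, 0, 0, 24], [1, 0, 0, 0, 28], [1, 0, 0, 0, 32], [1, 0, 0, 0, 36], [1, 0, 0, 0, 40], [1, 0, 0, 0, 40]])

```text
clock: 13.5
position: [568.1, 81.2, 86.0]
ee_rot: [0.952, -0.306, 0.0, 0.001]
contact_force: [0.8, -8.6, 3.0]
gripper_width: 17.1
grasp_force: 60.5
```

```bash
cat > m.py <<'E'
from h import *
import sys
s=arm.read_state(); im=arm.get_image("wrist"); cv2.imwrite(f"pics/{sys.argv[1]}.png",im); np.save(sys.argv[1]+".npy",s,allow_pickle=True)
Rm=R.from_quat(s["ee_rot"]).as_matrix()
print(s["position"],"yaw",np.degrees(np.arctan2(Rm[1,0],Rm[0,0])),"F",s["contact_force"],"T",s["wrist_torque"],s["gripper_width"],s["joints"][5])
E
python3 m.py w7
```

```text
[568.14650834  81.19451587  86.0092855 ] yaw -35.643270619147756 F [ 0.84811154 -8.62759346  3.0075212 ] T [-1.8573173  -0.20208641  0.13404724] 17.102996754446345 0.5212144022765023
```

>>> drive_tool(targets=[[1, 0.4, 0.6, 0, 4], [1, 0.4, 0.6, 0, 8], [1, 0.4, 0.6, 0, 12], [1, 0.4, 0.6, 0, 16], [1, 0.4, 0.6, 0, 19], [1, 0.4, 0.6, 0, 20], [1, 0.4, 0.6, 0, 20], [1, 0.4, 0.6, 0, 20], [1, 0.4, 0.6, 0, 20]])

```text
clock: 14.45
position: [567.8, 80.8, 86.0]
ee_rot: [0.885, -0.466, 0.0, 0.001]
contact_force: [-2.2, -6.7, 3.7]
gripper_width: 17.1
grasp_force: 60.6
```

```bash
python3 m.py w8
```

```text
[567.77156611  80.80470894  85.99244823] yaw -55.5651579838502 F [-2.16721361 -6.65948051  3.70180518] T [-1.52387724  0.03061874  0.17359364] 17.12863670029805 0.17454655277978887
```

View pics/w8.png

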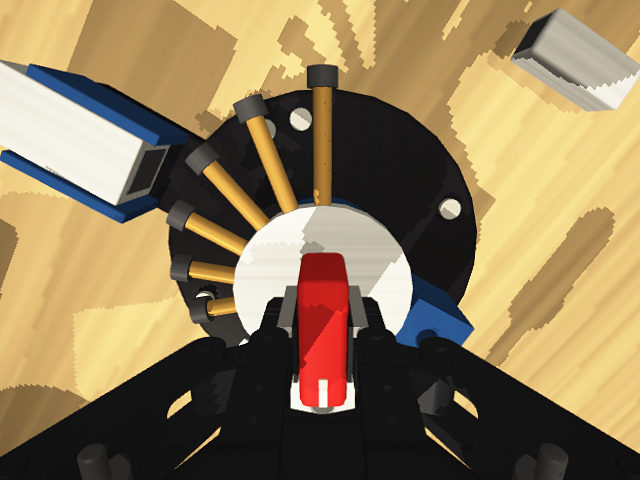

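The turret followed the knob. The stop screw opposite the lug lies at u=322, in line with the tool, the turn is 59.9° from home, and the torque of 0.17 N m matches the third stop. Handing in while still gripping.

```bash
python3 -c "
from bench import arm
print(arm.job_done())"
```

```text
the job is handed in; nothing more can be done
None
```

The locking pin is parked upright in the green block's notch and released, and the red knob is turned 59.9° to the third stop and still gripped; I handed the job in at about 14.5 s, and no pass/fail result came back.

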